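# Park the dryer nozzle on its slanted dock peg

## Task

Pick up the loose black hair-dryer nozzle and hang it by its round collar on the thick slanted peg of the white dock, sliding it on along the peg, until its rim bears firmly all the way down on the rubber stop ring. Feel for the ring: a push of about 1 kg is right and more than 1.5 kg is too hard. Then let go; leave the other things on the counter where they are.

Things in the scene. Friction and masses are not known exactly. Their poses are not given: they have to be found in the camera images.
- nozzle: Black dryer nozzle, 102 mm tall, about 80 g, loose, standing on its round collar. Origin: centre of the collar's open rim (underside); +z runs up to the mouth. Collar: 44 mm across outside, bore 34 mm across, 50 mm deep, open below. It tapers at 54 to 67 mm above the rim.
- nozzle_mouth (a point): Centre of the nozzle's mouth end, 102 mm from the rim centre. The mouth piece is solid, 14 mm thick along the nozzle's x, 52 mm wide along its y, from 64 to 102 mm above the rim: pinch it there across its x, about 88 mm above the rim.
- dock: White dock fixed to the counter, on the left or right: base 130 x 120 x 14 mm, origin at the centre of its underside. Its thick aluminium peg, 30 mm in diameter, rises 55 degrees above level towards the dock's own -x (roughly towards the robot) and carries a black stop ring. The similar stand with the slim peg and no ring is not for the nozzle.
- scale: Fixed mark on the thick peg: origin on the peg's axis, 110 mm above the dock's underside, +z along the axis up and out to the tip, y level. The rubber upper face of the stop ring was set by hand anywhere from here (z = 0) to point ring_high; where is not measured and must be felt. The nozzle is home when its rim bears on that face.
- ring_high (a point): Highest place of the stop ring's upper face, on the peg's axis at z = 18 mm of scale. The ring is 46 mm across and springy along the peg: it gives about 1 mm for each 5 N, 5 mm at most.
- strips (a point): On the peg's axis at z = 28 mm of scale, between two steel spring strips on the peg's sides (scale +y and -y) that slope out from the tip and stand 3 mm proud at z = 25 to 31 mm, each pressing about 5 N on the bore. Pushing the nozzle over them takes up to about 8 N; then it drags with 1 to 4 N and does not slide home by itself.
- peg_tip (a point): Centre of the thick peg's outer end, at z = 44 mm of scale; its last 5 mm are tapered.
- slim_stand: The other white stand, same base, with a slim 14 mm peg: leave alone, fixed.
- round_brush: Round hair brush lying on the counter, 220 mm long, 44 mm thick, origin under its middle: leave alone.
- spray_can: Spray can standing on the counter, 50 mm across, 160 mm tall, origin under its centre: leave alone.
- curler: Grey hair curler tube standing on end, 38 mm across, 63 mm tall, origin under its centre: leave alone.
Things that resemble listed ones, but are neither listed nor needed, are in the scene too. Leave any orange or pink look-alike of the nozzle alone.

How it is judged:
On the way, in this order (a step that is already met when the one before it is completed fails the run):
1. the nozzle is lifted clear of the counter (height (world z) of nozzle above 0.06 m), for 0.1 s.
2. its collar is threaded over the tip of the thick peg, in line with it (z of nozzle in the frame of scale between 0.022 and 0.038 m and x of nozzle in the frame of scale between -0.006 and 0.006 m and y of nozzle in the frame of scale between -0.006 and 0.006 m and angle between the z axis of nozzle and the z axis of scale, either way round below 0.25 rad and angle between nozzle's own z axis and vertical below 1 rad).
3. its rim is pressed on the stop ring with at least 3 N for 0.2 s (contact force between nozzle and scale above 3 N), for 0.2 s.
At the end, for the whole second after the job is handed in: The nozzle hangs by its collar on the thick peg, mouth outwards, within 5 mm and 0.2 rad of the peg's axis, its rim still bearing on the stop ring (touching force over 0.05 N), let go and at rest (contact force between nozzle and scale above 0.05 N and z of nozzle in the frame of scale between -0.008 and 0.02 m and x of nozzle in the frame of scale between -0.005 and 0.005 m and y of nozzle in the frame of scale between -0.005 and 0.005 m and angle between the z axis of nozzle and the z axis of scale, either way round below 0.2 rad and angle between nozzle's own z axis and vertical below 1 rad and linear speed of nozzle below 0.02 m/s).
It fails at once if the nozzle pressed on the stop ring with more than 15 N (contact force between nozzle and scale above 15 N).
It fails at once if the nozzle was rammed or wedged against the dock (over 32 N, all contacts added) (contact force between nozzle and dock above 32 N).
It fails at once if the gripper or arm pushed on the dock or the slim stand with more than 10 N (contact force between any of the arm, the fingers and dock above 10 N or contact force between any of the arm, the fingers and slim_stand above 10 N).
It fails at once if a bystander was moved by more than 30 mm (distance of any of round_brush, spray_can, curler from where it was at the start of the episode above 0.03 m).
It also fails if it takes over 70 s, if anything falls off the work surface, if the arm or the gripper's body presses on something with over 40 N, if the wrist force passes 120 N, or if a joint passes its speed limit or range.

## Robot

A 6-joint arm with a two-finger parallel gripper is mounted at the origin on the work surface. World frame = base frame: x ahead of the robot, y to its left, z up, the work surface at z = 0. Lengths are in m, angles in rad, forces in N, time in s.
With the tool pointing down it reaches from about 0.375 to 0.9 m from the base axis. Payload 3.1 kg.
Tool frame: the origin (TCP) lies midway between the tips of the shut fingers; the grasp point (between the pads) lies 19 mm behind it (manip.grasp_offset is the distance from the TCP to the grasp point, in m); z points along the fingers, y is the line along which they close (so a half turn about z gives the same grasp; the last joint's range is limited). The gripper opens to 85 mm and grips with 20 to 120 N. Pads are 22 mm wide; open, the fingers measure 114 mm over their backs; the gripper's body (76 mm by 85 mm) begins 54 mm behind the grasp point. The pads swing forward as they close: fully open they stand 13 mm farther back than shut.
Start: joints at [1.03, 0.527, 1.433, -0, 1.181, -0.178], TCP at [0.221, 0.585, 0.231] pointing down, gripper open.
Joint ranges: [-3.08, 3.08], [-0.75, 2.2], [0.22, 2.44], [-1.43, 4.57], [0, 2.65], [-2.85, 2.85]. Speed limits (rad/s): [2.79, 2.79, 3.14, 3.14, 3.14, 3.14].

## Interface

Orientations are given as a unit quaternion [x, y, z, w].
In Python, from station import sensors, cams, order, manip gives the robot as it stands.
- The arm moves only by the tool move_arm, never from a script. Its argument "targets" is a list of rows, each an object of numbers: "dx", "dy", "dz": the shift along the world's x, y, z normalised to -1 to 1, where 1 is 25 mm; "rx", "ry", "rz": the turn, a rotation vector about the world's x, y, z normalised to -1 to 1, where 1 is 30 degrees. A call has exactly 10 rows; each row shifts and turns the commanded pose from where the row before left it; what a row does not reach is not made up. A row lasts 1/8 s, in which the tool goes at most 62.5 mm and 10.7 degrees, less where a joint would pass 70% of its speed; a pose out of reach is approached as far as the arm can. A call with a number of a shift or a turn outside -1 to 1 is refused whole. A call with a gripper value outside its range is refused whole. "claw" is the opening in per cent of the stroke, from 0 (shut) to 100 (fully open), set as the call begins (left out, the last holds). The fingers move at their own pace and stop on an object; "newtons" is the grip in N (left out, the last holds). Time passes only in rows, so rows that do not move let the fingers close, or fill a call up. It gives the time, the measured TCP pose, the force, the opening and the grip force at its end, in the units of the state.
- sensors.sense(): the state, without advancing time (a new reading comes with each control period).
- cams.snapshot(name): name is "scene" or "top" or "wrist"; returns the picture (420x560x3 uint8, red, green, blue); there is no depth.
- cams.camera_model(name): a dict with "fx", "fy", "cx", "cy" (pixels), "distortion" ([k1, k2, p1, p2, k3] as OpenCV has them; the pictures are not rectified), "extrinsics" (4x4, takes a point from world to camera coordinates). Camera axes: x right, y down, z forward; pixel columns grow to the right and rows downward; lengths in m; the calibration is good to about 2 mm. A picture is of the moment at which its call begins: read the wrist's pose just before it. camera_model takes no time and is no camera call; for the wrist camera it gives the pose at the moment of the call.
- order.sign_off(): hands the job in; it is judged then, once.
The state is a dict: "t": time; "q": joint angles; "qd": joint speeds; "tau": joint torques, N m; "tcp_pos": TCP position; "tool_rot": TCP orientation; "force": force on the tool from outside, world axes, zero at the start; "ft_torque": the same for the moment, N m; "finger_gap": opening from 0.0 (shut) to 1.0 (fully open); "gripper_force": force on a finger pad.
Only numpy, scipy, OpenCV 4.12 (cv2) and the standard library are available. Lean on these libraries where they do the work, as an engineer would, in place of code of your own. Each camera call takes 0.05 s, during which the arm holds its last target. There are 200 camera calls.

## Working session

There is one attempt and no reset: what is moved stays moved. The work goes in short steps, Python scripts to look and compute and a tool call to move; the robot and the scene stay as the last step left them, time stands still between calls to the robot, and variables do not carry over. Pictures are saved under pics/ and viewed, at most 10 in all, crops included, and the job is handed in when it is done.

Besides the shell and the picture viewer there is one more tool, called as name([rows], argument=value, ...), one row to a line, values as JSON. move_arm: Moves the arm, as the interface text tells. Scaled input: -1 to 1 covers 25 mm each way for a shift and 30 degrees each way for a turn. Its arguments: {"type":"object","properties":{"targets":{"type":"array"},"claw":{"type":"number"},"newtons":{"type":"number"}},"required":["targets"]}

```bash
mkdir -p pics; ls
python3 - <<'E'
from station import sensors, cams, order, manip
import cv2,numpy as np
print(sensors.sense()); print(manip.grasp_offset)
for n in ("scene","top"):
    im=cams.snapshot(n); cv2.imwrite(f"pics/{n}0.png",im[:,:,::-1]); np.save(f"{n}0.npy",im)
    m=cams.camera_model(n); print(n,{k:np.round(v,4).tolist() for k,v in m.items()})
E
```

```text
pics
{'t': 0.0, 'q': array([ 1.03048583e+00,  5.28476473e-01,  1.43392022e+00, -1.12328373e-06,
        1.18138719e+00, -1.78522636e-01]), 'qd': array([ 5.05568602e-04,  1.29074200e-04, -7.41809401e-04, -1.88201674e-05,
       -1.44985255e-03, -1.85799602e-04]), 'tau': array([ 4.35584398e-04, -4.42347801e+01, -1.78028208e+01, -3.14508570e-04,
        8.36292602e-03, -6.13305119e-06]), 'tcp_pos': array([0.22082505, 0.58391653, 0.23032158]), 'tool_rot': array([ 1.79908670e-01,  9.83682708e-01, -1.02579061e-03, -3.84872575e-04]), 'force': array([-0.2326653 ,  0.56275557,  0.3565903 ]), 'ft_torque': array([ 0.0227149 , -0.01152081, -0.00792654]), 'gripper_force': 0.0, 'finger_gap': 0.9971120403704317}
0.0187
scene {'fx': 493.4476, 'fy': 493.4476, 'cx': 276.7732, 'cy': 206.5741, 'distortion': [-0.1014, 0.0, 0.0, 0.0, 0.0], 'extrinsics': [[0.5343, 0.8453, 0.0083, -0.3259], [0.718, -0.4486, -0.5322, -0.3184], [-0.4462, 0.2903, -0.8466, 1.5329], [0.0, 0.0, 0.0, 1.0]]}
top {'fx': 439.8293, 'fy': 439.8293, 'cx': 278.4364, 'cy': 213.6926, 'distortion': [-0.117, 0.0, 0.0, 0.0, 0.0], 'extrinsics': [[0.0298, -0.9994, 0.0163, -0.0027], [-0.9969, -0.0309, -0.0727, 0.5504], [0.0732, -0.0141, -0.9972, 1.2479], [0.0, 0.0, 0.0, 1.0]]}
```

View pics/scene0.png

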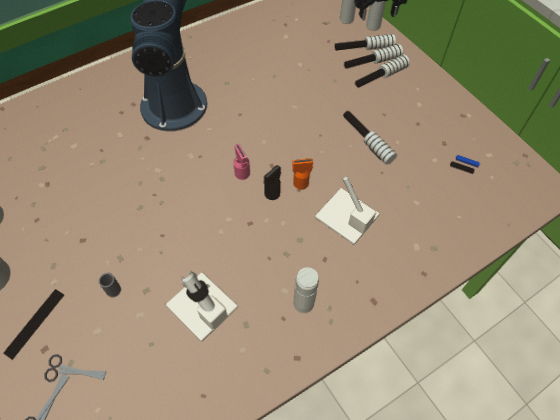

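View pics/top0.png

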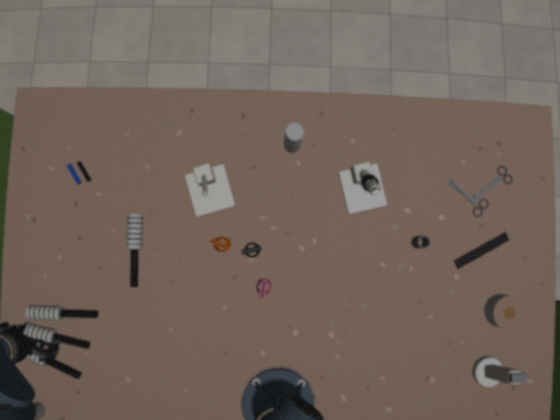

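The scene view has the black nozzle at (272,183), with look-alikes in pink (241,163) and orange (302,173). The black curler-like tube is at (110,285). The dock with the thick peg and ring is at (201,305), and the slim stand is at (348,215). In the top view the nozzle is at (252,250), the dock at (363,188) and the slim stand at (209,190). I choose the black nozzle at (272,183).

```bash
cat > h.py <<'E'
import numpy as np,cv2
from station import cams
def K(m): return np.array([[m['fx'],0,m['cx']],[0,m['fy'],m['cy']],[0,0,1.]])
def ray(m,uv):
    p=cv2.undistortPoints(np.array([[uv]],float),K(m),np.array(m['distortion']))[0,0]
    E=np.array(m['extrinsics']);R=E[:3,:3];c=-R.T@E[:3,3];d=R.T@np.array([p[0],p[1],1]);return c,d/np.linalg.norm(d)
def onz(m,uv,z):
    c,d=ray(m,uv);return c+d*(z-c[2])/d[2]
def proj(m,P):
    E=np.array(m['extrinsics']);r=cv2.Rodrigues(E[:3,:3])[0]
    return cv2.projectPoints(np.array(P,float).reshape(-1,3),r,E[:3,3],K(m),np.array(m['distortion']))[0][:,0]
def tri(*mu):
    A=np.zeros((3,3));b=np.zeros(3);L=[ray(m,u) for m,u in mu]
    for c,d in L:
        Q=np.eye(3)-np.outer(d,d);A+=Q;b+=Q@c
    X=np.linalg.solve(A,b);return X,[np.linalg.norm(np.cross(X-c,d)) for c,d in L]
E
python3 - <<'E'
from h import *
s=np.load('scene0.npy')[:,:,::-1];t=np.load('top0.npy')[:,:,::-1]
def c(im,x,y,w=50):return cv2.resize(im[y-w//2*3//4*1:y+w//2*3//4,x-w//2:x+w//2],(400,300),interpolation=cv2.INTER_CUBIC)
M=np.vstack([np.hstack([c(s,272,183,80),c(t,252,250,80)]),np.hstack([c(s,201,305,100),c(t,363,188,80)])])
cv2.imwrite('pics/m1.png',M)
S=cams.camera_model('scene');T=cams.camera_model('top')
# nozzle collar lower edge etc
print('noz top',onz(T,(252,250),.09),'scene base',onz(S,(272,195),0), 'dock',onz(T,(363,188),.014),onz(S,(201,305),.014))
for n,im,(x,y) in(('s',s,(272,183)),('t',t,(252,250))):
    m=(im.max(2)<60).astype(np.uint8); k,l,st,ce=cv2.connectedComponentsWithStats(m)
    for i in range(1,k):
        if abs(ce[i]-[x,y]).max()<15:print(n,st[i],ce[i])
for n,im,(x,y),mod in(('s',s,(201,305),S),('t',t,(363,188),T)):
    m=((im.min(2)>165)).astype(np.uint8); k,l,st,ce=cv2.connectedComponentsWithStats(m)
    for i in range(1,k):
        if abs(ce[i]-[x,y]).max()<25 and st[i,4]>100:
            pts=np.argwhere(l==i)[:,::-1].astype(np.float32)
            bx=cv2.boxPoints(cv2.minAreaRect(pts));print(n,st[i],bx.round(1).tolist(),[onz(mod,b,.014)[:2].round(4).tolist() for b in bx])
E
```

```text
noz top [0.44433324 0.0836049  0.09      ] scene base [0.45190411 0.08437949 0.        ] dock [ 0.63384544 -0.23173142  0.014     ] [ 0.63669208 -0.23096716  0.014     ]
s [264 167  17  33 394] [272.53299492 184.70812183]
s [268 173   1   1   1] [268. 173.]
t [242 243  19  14 126] [251.36507937 249.65079365]
s [ 166  273   71   67 1708] [[165.0, 304.0], [200.0, 269.0], [236.5, 305.5], [201.5, 340.5]] [[0.5891, -0.3035], [0.5517, -0.1888], [0.6825, -0.1595], [0.7139, -0.2707]]
```

View pics/m1.png

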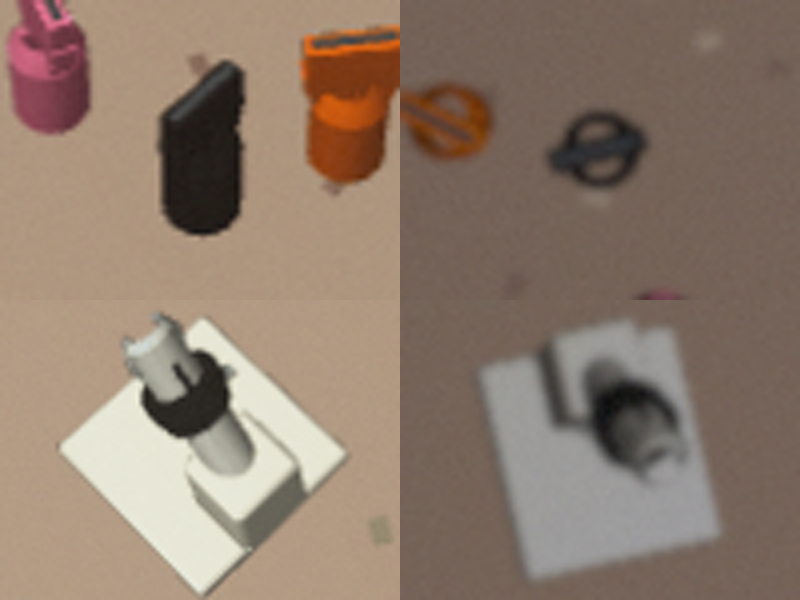

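The crop confirms it: black nozzle, a bar mouth on a round collar, at top (252,250), with the mouth ends at about (242.6,252.6) and (261,248). The dock's thick ringed peg leans towards the robot and slightly to its right (dock yaw about 14.7°). I'll move above the nozzle.

move_arm([
  {"dx":0.45,"dy":-1,"dz":0.04,"rz":-0.09},
  {"dx":0.45,"dy":-1,"dz":0.04,"rz":-0.09},
  {"dx":0.45,"dy":-1,"dz":0.04,"rz":-0.09},
  {"dx":0.45,"dy":-1,"dz":0.04,"rz":-0.09},
  {"dx":0.45,"dy":-1,"dz":0.04,"rz":-0.09},
  {"dx":0.45,"dy":-1,"dz":0.04,"rz":-0.09},
  {"dx":0.45,"dy":-1,"dz":0.04,"rz":-0.09},
  {"dx":0.45,"dy":-1,"dz":0.04,"rz":-0.09},
  {"dx":0.45,"dy":-1,"dz":0.04,"rz":-0.09},
  {"dx":0.45,"dy":-1,"dz":0.04,"rz":-0.09},
], claw=100, newtons=60)

```text
schema error: expected keys dx, dy, dz, rx, ry, rz
```

move_arm([
  {"dx":0.45,"dy":-1,"dz":0.04,"rz":-0.09},
  {"dx":0.45,"dy":-1,"dz":0.04,"rz":-0.09},
  {"dx":0.45,"dy":-1,"dz":0.04,"rz":-0.09},
  {"dx":0.45,"dy":-1,"dz":0.04,"rz":-0.09},
  {"dx":0.45,"dy":-1,"dz":0.04,"rz":-0.09},
  {"dx":0.45,"dy":-1,"dz":0.04,"rz":-0.09},
  {"dx":0.45,"dy":-1,"dz":0.04,"rz":-0.09},
  {"dx":0.45,"dy":-1,"dz":0.04,"rz":-0.09},
  {"dx":0.45,"dy":-1,"dz":0.04,"rz":-0.09},
  {"dx":0.45,"dy":-1,"dz":0.04,"rz":-0.09},
])

```text
schema error: expected keys dx, dy, dz, rx, ry, rz
```

Run:
```python
from h import *
from station import sensors
s=sensors.sense();print(s['tcp_pos'],s['tool_rot'],s['q'].round(3),s['t'])
m=cams.camera_model('wrist');im=cams.snapshot('wrist');np.save('w1.npy',im);cv2.imwrite('pics/w1.png',im[:,:,::-1])
print({k:np.round(v,4).tolist() for k,v in m.items()})
np.save('w1m.npy',m,allow_pickle=True)
print(proj(m,[[.447,.084,0],[.447,.084,.102]]))
```

```text
[0.22083891 0.58398384 0.23041254] [ 1.79911450e-01  9.83682290e-01 -9.42341344e-04 -3.65775293e-04] [ 1.031  0.528  1.434  0.     1.181 -0.179] 0.1
{'fx': 340.7314, 'fy': 340.7314, 'cx': 278.3632, 'cy': 211.5226, 'distortion': [0.0245, 0.0, 0.0, 0.0, 0.0], 'extrinsics': [[0.3553, 0.9347, -0.0019, -0.6234], [0.888, -0.3369, 0.3131, -0.0401], [0.292, -0.113, -0.9497, 0.3823], [0.0, 0.0, 0.0, 1.0]]}
[[ 10.5027495  439.46592851]
 [-58.87091024 526.23521518]]
```

View pics/w1.png

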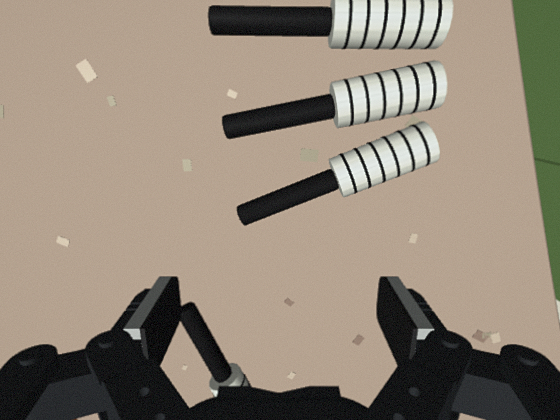

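All six keys are required, so no move was made and this picture only shows the brushes by the start pose. I'll resend it with full rows.

move_arm([
  {"dx":0.45,"dy":-1,"dz":0.04,"rx":0,"ry":0,"rz":-0.09},
  {"dx":0.45,"dy":-1,"dz":0.04,"rx":0,"ry":0,"rz":-0.09},
  {"dx":0.45,"dy":-1,"dz":0.04,"rx":0,"ry":0,"rz":-0.09},
  {"dx":0.45,"dy":-1,"dz":0.04,"rx":0,"ry":0,"rz":-0.09},
  {"dx":0.45,"dy":-1,"dz":0.04,"rx":0,"ry":0,"rz":-0.09},
  {"dx":0.45,"dy":-1,"dz":0.04,"rx":0,"ry":0,"rz":-0.09},
  {"dx":0.45,"dy":-1,"dz":0.04,"rx":0,"ry":0,"rz":-0.09},
  {"dx":0.45,"dy":-1,"dz":0.04,"rx":0,"ry":0,"rz":-0.09},
  {"dx":0.45,"dy":-1,"dz":0.04,"rx":0,"ry":0,"rz":-0.09},
  {"dx":0.45,"dy":-1,"dz":0.04,"rx":0,"ry":0,"rz":-0.09},
], claw=100, newtons=60)

```text
t: 1.4
tcp_pos: [0.3338, 0.3336, 0.2412]
tool_rot: [0.405, 0.914, -0.0, -0.0]
force: [-0.4, -1.1, 0.5]
finger_gap: 0.998
gripper_force: 0.0
```

move_arm([
  {"dx":0.45,"dy":-1,"dz":0.04,"rx":0,"ry":0,"rz":-0.09},
  {"dx":0.45,"dy":-1,"dz":0.04,"rx":0,"ry":0,"rz":-0.09},
  {"dx":0.45,"dy":-1,"dz":0.04,"rx":0,"ry":0,"rz":-0.09},
  {"dx":0.45,"dy":-1,"dz":0.04,"rx":0,"ry":0,"rz":-0.09},
  {"dx":0.45,"dy":-1,"dz":0.04,"rx":0,"ry":0,"rz":-0.09},
  {"dx":0.45,"dy":-1,"dz":0.04,"rx":0,"ry":0,"rz":-0.09},
  {"dx":0.45,"dy":-1,"dz":0.04,"rx":0,"ry":0,"rz":-0.09},
  {"dx":0.45,"dy":-1,"dz":0.04,"rx":0,"ry":0,"rz":-0.09},
  {"dx":0.45,"dy":-1,"dz":0.04,"rx":0,"ry":0,"rz":-0.09},
  {"dx":0.45,"dy":-1,"dz":0.04,"rx":0,"ry":0,"rz":-0.09},
])

```text
t: 2.65
tcp_pos: [0.4463, 0.0837, 0.2512]
tool_rot: [0.608, 0.794, -0.0, -0.0]
force: [-0.6, 1.0, 0.7]
finger_gap: 1.0
gripper_force: 0.0
```

Run:
```python
from h import *
from station import sensors
s=sensors.sense();print(s['tcp_pos'],s['tool_rot'],s['q'].round(3),s['t'])
m=cams.camera_model('wrist');im=cams.snapshot('wrist');np.save('w1.npy',im);cv2.imwrite('pics/w2.png',im[:,:,::-1])
np.save('w1m.npy',m,allow_pickle=True)
print(proj(m,[[.447,.084,0],[.447,.084,.102],s['tcp_pos']]))
mk=(im.max(2)<60).astype(np.uint8); k,l,st,ce=cv2.connectedComponentsWithStats(mk)
for i in range(1,k):
    if st[i,4]>200: print(st[i],ce[i])
```

```text
[0.44628925 0.08367209 0.25121576] [ 6.07558417e-01  7.94274972e-01 -8.37896353e-05 -1.80841922e-04] [-0.062  0.27   1.819  0.     1.053 -0.327] 2.65
[[279.36313294 170.93084306]
 [279.71278134 193.82983241]
 [279.35498781 276.99556261]]
[ 256  150   43   68 1400] [277.035      177.71857143]
[    0   277   560   143 35224] [279.54022825 377.10512719]
```

View pics/w2.png

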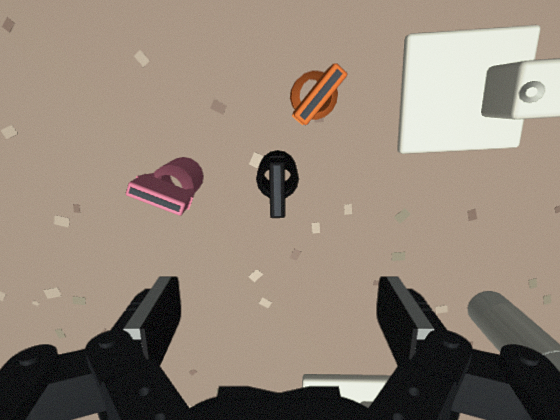

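The wrist view shows the nozzle centred: collar ring around (277,177), mouth bar face from about (279,161) to (278,217). Orange is at (318,95), pink at (165,187), and the slim stand is at top right.

Run:
```python
from h import *
im=np.load('w1.npy');m=np.load('w1m.npy',allow_pickle=True).item()
g=im.max(2).astype(int)
for v in range(146,224,4): print(v,g[v,254:302:2])
a=onz(m,(278.5,161),.102);b=onz(m,(278,217),.102);d=b-a
print('bar',a,b,np.linalg.norm(d),'mid',(a+b)/2,'az',np.degrees(np.arctan2(d[1],d[0])))
print('top/scene centre',onz(cams.camera_model('top'),(252,250),.08))
# collar base, scene: left/right/bottom ; wrist collar top rim far edge
for uv in [(257,175),(298.5,175),(277.5,150)]: print(onz(m,uv,.05))
S=cams.camera_model('scene'); print('scene bottom',onz(S,(272.5,200),0), 'view dir',ray(S,(272,190))[1])
```

```text
146 [173 168 168 175 170 172 173 171 171 169 173 172 170 172 171 171 173 173
 170 169 172 169 171 172]
150 [172 174 171 172 173 170 177 174 171 177 133  95  71 136 176 172 175 172
 173 173 171 172 167 170]
154 [211 211 207 177 172 172  98   0  11  17  16   0   0  15  16  15   6  57
 174 170 169 168 172 174]
158 [212 213 213 213 114   9   3  15  19  11  14  11  22  21  19   8  11   0
   9  58 177 171 173 168]
162 [211 211 218  89   0  13  10  17  21  24  29  19  23  24  23  18  21   1
   5   8  41 171 173 169]
166 [211 218 144  11  15   7  12  22  37  47  89  90  87  53  34  12  11   2
   0  16   2 110 173 170]
170 [171 173  37  24  11  16  35 134  29  42  93  87  86  63  33  67 175  18
  19  21  16  39 178 169]
174 [171 170   9  15   0  95 178 166  29  41  88  88  86  71  34  63 176 180
  97  14  18  10 115 173]
178 [176  63  27  18  20   8  70 175  27  45  90  91  85  67  35  62 184 100
  11   8   8  16  59 175]
182 [174 133   8  25   4  19   8   1  29  46  89  91  88  71  35  17  12   5
   5  12  18  16 111 177]
186 [172 170  30  11   9  18  14  21  37  41  90  92  90  71  35  14  
[... 666 characters left out ...]
1 175 170 166 171 175  50  42  70  91  90  85  32  42 173 172
 173 173 172 177 172 170]
218 [172 168 174 171 171 173 171 171 178 135 136 129 137 176 181 174 173 173
 174 173 174 171 167 170]
222 [172 172 169 171 170 174 168 171 172 169 169 174 169 169 171 172 173 168
 168 173 171 172 171 171]
bar [0.43831628 0.112038   0.102     ] [0.45120762 0.06251036 0.102     ] 0.05117785749848905 mid [0.44476195 0.08727418 0.102     ] az -75.41044627868696
top/scene centre [0.44422348 0.084038   0.08      ]
[0.42308031 0.08363766 0.05      ]
[0.46434657 0.09476393 0.05      ]
[0.43682902 0.11381815 0.05      ]
scene bottom [0.46650621 0.07686489 0.        ] view dir [-0.47516659  0.29700742 -0.82825317]
```

move_arm([
  {"dx":-0.01,"dy":0.013,"dz":-0.72,"rx":0,"ry":0,"rz":-0.002},
  {"dx":-0.01,"dy":0.013,"dz":-0.72,"rx":0,"ry":0,"rz":-0.002},
  {"dx":-0.01,"dy":0.013,"dz":-0.72,"rx":0,"ry":0,"rz":-0.002},
  {"dx":-0.01,"dy":0.013,"dz":-0.72,"rx":0,"ry":0,"rz":-0.002},
  {"dx":-0.01,"dy":0.013,"dz":-0.72,"rx":0,"ry":0,"rz":-0.002},
  {"dx":-0.01,"dy":0.013,"dz":-0.72,"rx":0,"ry":0,"rz":-0.002},
  {"dx":-0.01,"dy":0.013,"dz":-0.72,"rx":0,"ry":0,"rz":-0.002},
  {"dx":0,"dy":0.013,"dz":-0.72,"rx":0,"ry":0,"rz":-0.002},
  {"dx":0,"dy":0.013,"dz":-0.72,"rx":0,"ry":0,"rz":-0.002},
  {"dx":0,"dy":0.013,"dz":-0.72,"rx":0,"ry":0,"rz":-0.002},
], claw=100)

```text
t: 3.95
tcp_pos: [0.4444, 0.0881, 0.0707]
tool_rot: [0.611, 0.792, 0.0, -0.0]
force: [0.1, -0.1, -1.5]
finger_gap: 1.001
gripper_force: 0.0
```

move_arm([
  {"dx":0,"dy":0,"dz":0,"rx":0,"ry":0,"rz":0},
  {"dx":0,"dy":0,"dz":0,"rx":0,"ry":0,"rz":0},
  {"dx":0,"dy":0,"dz":0,"rx":0,"ry":0,"rz":0},
  {"dx":0,"dy":0,"dz":0,"rx":0,"ry":0,"rz":0},
  {"dx":0,"dy":0,"dz":0,"rx":0,"ry":0,"rz":0},
  {"dx":0,"dy":0,"dz":0,"rx":0,"ry":0,"rz":0},
  {"dx":0,"dy":0,"dz":0,"rx":0,"ry":0,"rz":0},
  {"dx":0,"dy":0,"dz":0,"rx":0,"ry":0,"rz":0},
  {"dx":0,"dy":0,"dz":0,"rx":0,"ry":0,"rz":0},
  {"dx":0,"dy":0,"dz":0,"rx":0,"ry":0,"rz":0},
], claw=0, newtons=60)

```text
t: 5.2
tcp_pos: [0.4448, 0.0878, 0.0719]
tool_rot: [0.611, 0.792, 0.0, 0.0]
force: [-0.6, 0.7, 5.4]
finger_gap: 0.15
gripper_force: 61.2
```

move_arm([
  {"dx":0,"dy":0,"dz":0.8,"rx":0,"ry":0,"rz":0},
  {"dx":0,"dy":0,"dz":1,"rx":0,"ry":0,"rz":0},
  {"dx":0,"dy":0,"dz":1,"rx":0,"ry":0,"rz":0},
  {"dx":0,"dy":0,"dz":1,"rx":0,"ry":0,"rz":0},
  {"dx":0,"dy":0,"dz":1,"rx":0,"ry":0,"rz":0},
  {"dx":0,"dy":0,"dz":1,"rx":0,"ry":0,"rz":0},
  {"dx":0,"dy":0,"dz":1,"rx":0,"ry":0,"rz":0},
  {"dx":0,"dy":0,"dz":1,"rx":0,"ry":0,"rz":0},
  {"dx":0,"dy":0,"dz":1,"rx":0,"ry":0,"rz":0},
  {"dx":0,"dy":0,"dz":0.8,"rx":0,"ry":0,"rz":0},
])

```text
t: 6.45
tcp_pos: [0.444, 0.0878, 0.3119]
tool_rot: [0.611, 0.792, -0.0, -0.0]
force: [1.3, 0.2, -1.2]
finger_gap: 0.154
gripper_force: 60.3
```

Run:
```python
from h import *
S=cams.camera_model('scene');T=cams.camera_model('top')
print('tip from top',onz(T,(375.4,191),.146),'scene',onz(S,(188.5,276.6),.146),tri((T,(375.4,191)),(S,(188.5,276.6))))
L=[(166,304.3),(201.5,340.3),(238,306.3),(202.2,272.4)]
P=np.array([onz(S,u,.014)[:2] for u in L]);print('scene corners',P.round(4).tolist(),P.mean(0))
tc=[(480,368),(532,579),(718,533),(672,325)]
Q=np.array([onz(T,(323+(x-400)/5,158+(y-300)/5),.014)[:2] for x,y in tc]);print('top corners',Q.round(4).tolist(),Q.mean(0))
for A in(P,Q):
  for i in range(4):
    d=A[(i+1)%4]-A[i];print(np.linalg.norm(d).round(4),np.degrees(np.arctan2(d[1],d[0])).round(1))
```

```text
tip from top [ 0.60871383 -0.23747717  0.146     ] scene [ 0.61781566 -0.23320371  0.146     ] (array([ 0.61159695, -0.23592712,  0.1373097 ]), [np.float64(0.003953325168410317), np.float64(0.003953325168410533)])
scene corners [[0.591, -0.3017], [0.7135, -0.2705], [0.6861, -0.1575], [0.5628, -0.1885]] [ 0.63835188 -0.22955931]
top corners [[0.6799, -0.16], [0.5567, -0.1928], [0.5872, -0.3026], [0.7098, -0.2739]] [ 0.63342952 -0.23231691]
0.1264 14.3
0.1162 103.6
0.1272 -165.9
0.1167 -76.0
0.1274 -165.1
0.1139 -74.5
0.1259 13.1
0.1178 104.7
```

move_arm([
  {"dx":0.2,"dy":-0.68,"dz":0,"rx":0.0286,"ry":-0.113,"rz":0},
  {"dx":0.2,"dy":-0.68,"dz":0,"rx":0.0286,"ry":-0.113,"rz":0},
  {"dx":0.2,"dy":-0.68,"dz":0,"rx":0.0286,"ry":-0.113,"rz":0},
  {"dx":0.2,"dy":-0.68,"dz":0,"rx":0.0286,"ry":-0.113,"rz":0},
  {"dx":0.2,"dy":-0.68,"dz":0,"rx":0.0286,"ry":-0.113,"rz":0},
  {"dx":0.2,"dy":-0.68,"dz":0,"rx":0.0286,"ry":-0.113,"rz":0},
  {"dx":0.2,"dy":-0.68,"dz":0,"rx":0.0286,"ry":-0.113,"rz":0},
  {"dx":0.2,"dy":-0.68,"dz":0,"rx":0.0286,"ry":-0.113,"rz":0},
  {"dx":0.2,"dy":-0.68,"dz":0,"rx":0.0286,"ry":-0.113,"rz":0},
  {"dx":0.2,"dy":-0.68,"dz":0,"rx":0.0286,"ry":-0.113,"rz":0},
])

```text
t: 7.7
tcp_pos: [0.4939, -0.0825, 0.3109]
tool_rot: [0.583, 0.755, 0.237, 0.186]
force: [0.3, -0.3, -2.1]
finger_gap: 0.154
gripper_force: 60.4
```

move_arm([
  {"dx":0.2,"dy":-0.68,"dz":-0.1,"rx":0,"ry":0,"rz":0},
  {"dx":0.2,"dy":-0.68,"dz":-0.2,"rx":0,"ry":0,"rz":0},
  {"dx":0.2,"dy":-0.68,"dz":-0.3,"rx":0,"ry":0,"rz":0},
  {"dx":0.2,"dy":-0.68,"dz":-0.3,"rx":0,"ry":0,"rz":0},
  {"dx":0.2,"dy":-0.68,"dz":-0.3,"rx":0,"ry":0,"rz":0},
  {"dx":0.2,"dy":-0.68,"dz":-0.3,"rx":0,"ry":0,"rz":0},
  {"dx":0.2,"dy":-0.68,"dz":-0.3,"rx":0,"ry":0,"rz":0},
  {"dx":0.2,"dy":-0.68,"dz":-0.3,"rx":0,"ry":0,"rz":0},
  {"dx":0.2,"dy":-0.68,"dz":-0.3,"rx":0,"ry":0,"rz":0},
  {"dx":0.2,"dy":-0.68,"dz":-0.2,"rx":0,"ry":0,"rz":0},
])

```text
t: 8.95
tcp_pos: [0.5447, -0.2533, 0.2457]
tool_rot: [0.583, 0.755, 0.236, 0.185]
force: [-0.9, 0.1, -0.5]
finger_gap: 0.153
gripper_force: 60.4
```

Run:
```python
from h import *
from station import sensors
from scipy.spatial.transform import Rotation as R
s=sensors.sense();r=R.from_quat(s['tool_rot']).as_matrix();print(s['tcp_pos'].round(4),s['tool_rot'].round(4),(-r[:,2]).round(4),r[:,1].round(3),s['q'].round(3),s['t'],s['force'].round(2))
ims={}
for n in('wrist','scene','top'):
    m=cams.camera_model(n);im=cams.snapshot(n);np.save(f'{n}2.npy',im);np.save(f'{n}2m.npy',m,allow_pickle=True);ims[n]=im[:,:,::-1]
    rim=s['tcp_pos']+r[:,2]*.072; print(n,proj(m,[s['tcp_pos'],rim,[.611,-.236,.146]]).round(1).tolist())
c=lambda im,x,y,w,h:cv2.resize(im[y-h//2:y+h//2,x-w//2:x+w//2],None,fx=4,fy=4,interpolation=cv2.INTER_CUBIC)
a=c(ims['scene'],190,270,100,150)
cv2.imwrite('pics/m3.png',np.hstack([cv2.resize(ims['wrist'][60:,80:480],(400,360)),cv2.resize(a,(240,360))]))
cv2.imwrite('pics/w3.png',ims['wrist']);cv2.imwrite('pics/s3.png',np.hstack([a,c(ims['top'],370,195,100,150)]))
```

```text
[ 0.5447 -0.2533  0.2457] [0.5829 0.755  0.2364 0.1853] [-0.5554 -0.1409  0.8196] [0.793 0.209 0.573] [-0.893  0.394  1.828  0.799  0.814 -1.683] 8.95 [-0.94  0.11 -0.54]
wrist [[277.5, 276.7], [277.7, 223.9], [276.6, 202.3]]
scene [[156.7, 233.6], [174.5, 258.8], [185.9, 274.8]]
top [[391.3, 212.6], [381.3, 198.5], [374.9, 190.1]]
```

View pics/w3.png

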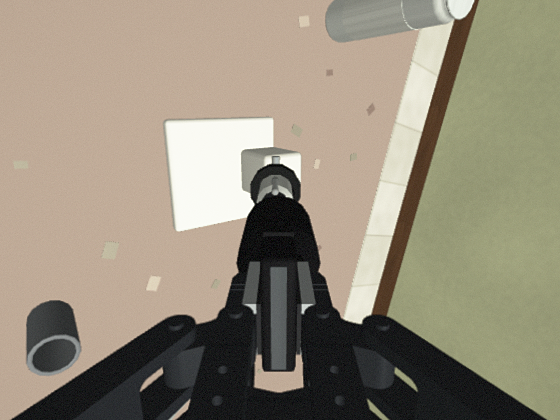

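View pics/s3.png

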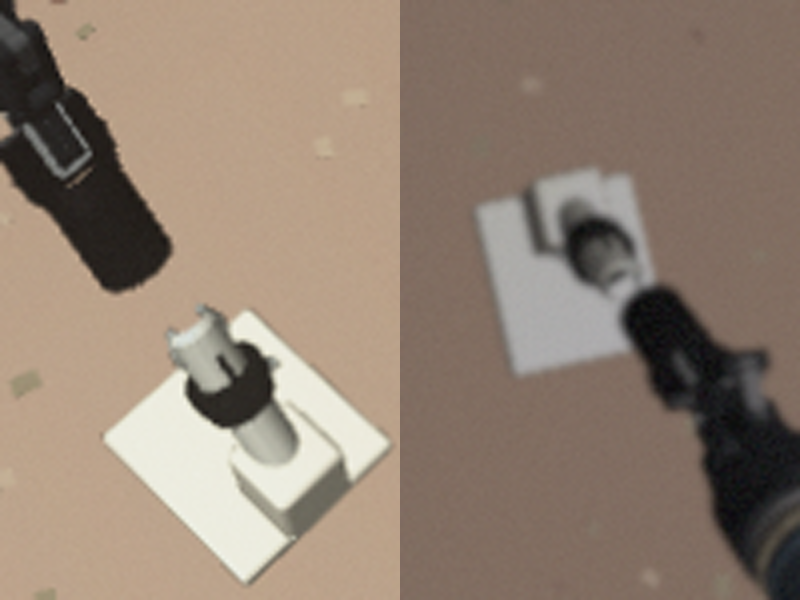

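The wrist view shows the nozzle's collar pointing at the ring (275,185), nearly in line. In the scene crop the peg tip face is at about (189,278) and the collar rim at about (174.7,261.7). The alignment needs subpixel edge profiles.

Run:
```python
from h import *
from scipy.ndimage import map_coordinates as mc
a=np.array([-.5554,-.1409,.8196]);tcp=np.array([.5447,-.2533,.2457])
for n in('scene','wrist','top'):
    im=np.load(n+'2.npy').astype(float).max(2);m=np.load(n+'2m.npy',allow_pickle=True).item()
    print(n)
    for s in (-40,-55,-65,-95,-100,-106,-112,-118,-124,-130,-140,-150):   # mm from tcp along a (rim=-72)
        P=tcp+a*s/1e3;p0,p1=proj(m,[P,P+a*.005]);d=p1-p0;d/=np.linalg.norm(d);nn=np.array([-d[1],d[0]])
        ppm=1/np.linalg.norm(proj(m,[P])[0]-proj(m,[P+np.cross(a,ray(m,p0)[1])/np.linalg.norm(np.cross(a,ray(m,p0)[1]))*.001])[0])
        t=np.arange(-16,16.1,1)/ (ppm if n!='x' else 1)*1.75
        v=mc(im,[p0[1]+nn[1]*t,p0[0]+nn[0]*t],order=1)
        print(s,p0.round(1),'mm step1.75',v.round().astype(int))
```

```text
scene
-40 [166.7 247.8] mm step1.75 [186 162  88  47  37  37  38  38  38  36  36  36  36  36  37  37  36  35
  36  36  36  35  34  34  33  34  71 143 186 185 186 186 186]
-55 [170.4 253. ] mm step1.75 [181 147  78  43  37  39  37  38  41  39  39  39  39  37  39  37  37  38
  38  37  34  35  35  36  36  39  67 138 180 185 186 186 186]
-65 [172.8 256.4] mm step1.75 [187 151  78  43  38  38  38  38  38  37  38  39  37  37  37  37  37  37
  38  39  37  35  36  35  36  35  83 141 186 186 186 187 186]
-95 [179.9 266.5] mm step1.75 [187 188 188 188 188 187 188 188 187 187 186 185 186 187 187 187 186 186
 187 186 185 186 186 187 187 187 187 186 186 187 186 185 186]
-100 [181.1 268.2] mm step1.75 [187 188 187 187 187 187 187 188 188 187 188 188 187 186 184 186 186 187
 186 186 187 186 187 186 187 188 186 186 186 186 187 186 185]
-106 [182.5 270.2] mm step1.75 [186 187 188 187 188 188 188 187 185 187 187 187 185 186 187 187 187 186
 187 187 187 186 186 186 187 186 186 187 186 187 187 186 186]
-112 [183.9 272.1] mm step1.75 [187 188 188 187 187 188 188 187 187 187 188 187 185 187 187 187 187 18
[... 4177 characters left out ...]
136 149 159 167 171 173 173 173 174]
-124 [374.6 189.2] mm step1.75 [132 135 142 151 159 160 155 146 139 135 132 131 129 121 120 117 116 118
 119 119 121 119 114 111 119 134 151 161 169 172 174 174 174]
-130 [373.9 188.2] mm step1.75 [136 143 151 160 162 160 148 138 131 131 135 134 127 118 106  96  90  89
  85  93  95  97  96  92 102 119 138 154 164 169 171 172 173]
-140 [372.7 186.5] mm step1.75 [144 152 157 155 147 128 107  98  96 107 117 125 131 131 129 126 121 117
 110 106 100  95  88  80  74  75  92 112 132 149 162 168 171]
-150 [371.5 184.9] mm step1.75 [158 158 155 135 112  86  65  68  78  94 105 109 110 108 106 106 102  97
  92  86  81  73  70  68  63  57  54  64  85 114 139 155 166]
```

Run:
```python
from h import *
from scipy.ndimage import map_coordinates as mc
a=np.array([-.5554,-.1409,.8196]);tcp=np.array([.5447,-.2533,.2457])
E={}
for n,S in(('scene',(-126,-128,-130,-132,-134,-137,-160,-165,-170,-180,-190,-200)),('wrist',(-140,-145,-150,-155,-160,-165,-170,-180,-190)),('top',(-109,-112,-115,-118,-121,-150,-155,-160,-165))):
    im=np.load(n+'2.npy').astype(float).max(2);m=np.load(n+'2m.npy',allow_pickle=True).item()
    print(n)
    for s in S:
        P=tcp+a*s/1e3;p0,p1=proj(m,[P,P+a*.005]);d=p1-p0;d/=np.linalg.norm(d);nn=np.array([-d[1],d[0]])
        e=np.cross(a,ray(m,p0)[1]);e/=np.linalg.norm(e)
        q=proj(m,[P+e*.001])[0]-p0; e*=np.sign(q@nn);E[n]=e
        t=np.arange(-28,28.1,2)*np.linalg.norm(q)
        v=mc(im,[p0[1]+nn[1]*t,p0[0]+nn[0]*t],order=1)
        print(s,v.round().astype(int))
for n in E:print(n,E[n].round(3))
ty=np.array([.793,.209,.573]);tx=np.cross(ty,-a);print('tx',tx)
for n in E:print(n,'on tx,ty',(E[n]@tx).round(3),(E[n]@ty).round(3))
A=np.array([[E[n]@tx,E[n]@ty] for n in('scene','wrist','top')]);b=np.array([3.5,2.5,5.2])
x,r,*_=np.linalg.lstsq(A,b,rcond=None);print('D',x,'res',A@x-b,'world mm',x[0]*tx+x[1]*ty)
```

```text
scene
-126 [187 187 187 187 187 187 184 172 195 212 212 207 205 203 201 199 199 196
 182 175 152 124 127 172 183 186 187 186 186]
-128 [188 186 187 188 188 185 176 176 206 217 220 221 216 217 214 214 209 202
 193 176 155 123 105 148 180 186 186 187 187]
-130 [188 186 187 187 186 178 163 164 190 206 219 221 223 220 216 218 213 202
 191 170 139 117 104 133 172 186 186 187 187]
-132 [188 187 186 187 185 165 153 152 166 192 207 214 215 214 211 212 207 193
 175 153 117 100 103 129 171 185 187 187 187]
-134 [188 188 188 188 182 161 152 149 160 175 194 195 201 201 197 194 187 172
 152 134 108  95  95 128 167 188 188 188 188]
-137 [188 189 188 187 181 146 138 142 161 175 181 184 185 181 178 177 169 156
 145 130 111  99 115 153 195 201 208 209 211]
-160 [236 233 194  93  46  45  64 122 167 177 184 187 185 177 146  85  61 100
 132 125 106  84  55  45  44  74 174 225 238]
-165 [237 230 175  71  45  46  52  86 131 161 180 184 184 177 161  92  60  94
 133 116  91  70  49  45  46  61 160 221 237]
-170 [237 229 181  77  43  45  46  45  54  62  75  85  92 108  90  60  47  52
  65  55  46  44  46  43
[... 2254 characters left out ...]
 153 166]
-155 [161 159 144 117  85  64  63  80  94 103 103 101  98  97  93  89  83  78
  74  68  63  58  48  43  59  90 122 149 163]
-160 [164 160 145 116  82  61  65  78  91  94  92  89  90  91  89  85  79  76
  73  68  60  55  47  41  55  84 118 146 163]
-165 [166 160 146 118  85  64  60  71  82  85  78  77  80  88  88  87  82  75
  71  67  59  52  45  42  55  86 119 148 162]
scene [-0.081  0.99   0.115]
wrist [-0.794 -0.204 -0.573]
top [-0.58   0.772 -0.261]
tx [-0.2520321  0.968187  -0.0043449]
scene on tx,ty 0.978 0.209
wrist on tx,ty 0.005 -1.0
top on tx,ty 0.894 -0.448
D [ 4.30506931 -2.59649183] res [ 0.16911008  0.11849813 -0.1856203 ] world mm [-3.14403368  3.62544535 -1.50649491]
```

move_arm([
  {"dx":-0.031,"dy":0.035,"dz":-0.015,"rx":0,"ry":0,"rz":0},
  {"dx":-0.031,"dy":0.035,"dz":-0.015,"rx":0,"ry":0,"rz":0},
  {"dx":-0.031,"dy":0.035,"dz":-0.015,"rx":0,"ry":0,"rz":0},
  {"dx":-0.031,"dy":0.035,"dz":-0.015,"rx":0,"ry":0,"rz":0},
  {"dx":0.133,"dy":0.034,"dz":-0.197,"rx":0,"ry":0,"rz":0},
  {"dx":0.133,"dy":0.034,"dz":-0.197,"rx":0,"ry":0,"rz":0},
  {"dx":0.133,"dy":0.034,"dz":-0.197,"rx":0,"ry":0,"rz":0},
  {"dx":0.133,"dy":0.034,"dz":-0.197,"rx":0,"ry":0,"rz":0},
  {"dx":0.133,"dy":0.034,"dz":-0.197,"rx":0,"ry":0,"rz":0},
  {"dx":0.133,"dy":0.034,"dz":-0.197,"rx":0,"ry":0,"rz":0},
])

```text
t: 10.35
tcp_pos: [0.5615, -0.2435, 0.2148]
tool_rot: [0.583, 0.755, 0.236, 0.185]
force: [-0.1, -0.4, -0.5]
finger_gap: 0.15
gripper_force: 60.4
```

```bash
cat > prof.py <<'E'
from h import *
from station import sensors
from scipy.ndimage import map_coordinates as mc
from scipy.spatial.transform import Rotation as R
def look(SS):
    s=sensors.sense();r=R.from_quat(s['tool_rot']).as_matrix();tcp=s['tcp_pos'];a=-r[:,2]
    print(tcp.round(4),a.round(4),'F',s['force'].round(2),'along a',(s['force']@a).round(2))
    for n in SS:
        m=cams.camera_model(n);im=cams.snapshot(n).astype(float).max(2);print(n)
        for k in SS[n]:
            P=tcp+a*k/1e3;p0,p1=proj(m,[P,P+a*.005]);d=p1-p0;d/=np.linalg.norm(d);nn=np.array([-d[1],d[0]])
            e=np.cross(a,ray(m,p0)[1]);e/=np.linalg.norm(e);q=proj(m,[P+e*.001])[0]-p0
            t=np.arange(-28,28.1,2)*np.linalg.norm(q)
            print(k,mc(im,[p0[1]+nn[1]*t,p0[0]+nn[0]*t],order=1).round().astype(int))
E
python3 -c "
from prof import look
look({'scene':(-50,-60,-68,-72,-75,-78,-81,-84,-87,-90,-93,-96,-100,-125,-130),'wrist':(-60,-120,-125,-130,-140,-150),'top':(-50,-60,-72,-76,-80,-84,-120,-125)})"
```

```text
[ 0.5615 -0.2435  0.2148] [-0.5555 -0.1407  0.8195] F [-0.09 -0.38 -0.54] along a -0.34
scene
-50 [188 188 187 122  52  38  39  41  40  39  40  40  39  40  40  41  39  38
  39  40  35  35  38  37  52 129 183 189 187]
-60 [189 188 178 121  54  40  39  39  40  40  38  39  37  40  40  40  41  38
  39  40  40  36  37  37  62 132 181 188 188]
-68 [190 189 176 103  46  40  40  40  41  40  41  41  39  41  41  41  39  39
  36  36  38  38  37  39  61 137 182 188 189]
-72 [189 188 181 127  59  41  41  40  43  42  41  39  39  40  39  39  39  39
  39  39  39  40  38  38  47 118 175 189 188]
-75 [187 188 187 142  72  41  41  40  41  41  42  41  41  40  42  38  40  41
  39  38  39  39  38  38  79 145 187 189 188]
-78 [188 188 188 165 104  74  46  39  39  40  40  40  41  41  40  40  41  40
  38  39  39  39  40  68 112 163 186 187 187]
-81 [189 189 189 182 167 126  86  71  45  42  41  42  40  41  39  40  40  41
  40  42  42  54  82 115 164 183 189 189 187]
-84 [189 189 191 190 187 167 153 122  98  88  77  74  61  62  54  56  56  60
  65  82 108 130 156 187 185 188 189 187 189]
-87 [190 189 189 189 1
[... 1880 characters left out ...]
1  23  21  20  19  19  20  20  18  18
  18  16  16  26  43  70 107 140 162 172 175]
-76 [140 141 132 108  76  46  26  21  23  23  20  18  21  21  19  20  19  19
  17  16  18  27  45  76 108 141 163 174 175]
-80 [144 149 140 117  84  54  33  22  21  22  20  19  23  20  17  16  18  17
  13  13  17  33  57  88 121 147 164 173 175]
-84 [150 154 148 126  94  62  39  23  22  20  20  21  21  19  14  15  13  17
  14  16  27  44  74 105 137 157 169 175 176]
-120 [120  88  65  63  78  93 102 103 101  98  97  94  89  83  78  72  68  65
  59  51  48  58  86 119 147 165 173 176 176]
-125 [122  88  64  62  76  90  93  90  87  88  90  92  89  85  79  72  68  62
  55  48  45  55  84 117 145 163 173 176 176]
```

Relative to the tool, the nozzle has "moved" 3.4 mm in the static views. The earlier pictures were taken while the arm was still settling in y. I'll undo that part and let it settle.

move_arm([
  {"dx":0.018,"dy":-0.068,"dz":0,"rx":0,"ry":0,"rz":0},
  {"dx":0.018,"dy":-0.068,"dz":0,"rx":0,"ry":0,"rz":0},
  {"dx":0,"dy":0,"dz":0,"rx":0,"ry":0,"rz":0},
  {"dx":0,"dy":0,"dz":0,"rx":0,"ry":0,"rz":0},
  {"dx":0,"dy":0,"dz":0,"rx":0,"ry":0,"rz":0},
  {"dx":0,"dy":0,"dz":0,"rx":0,"ry":0,"rz":0},
  {"dx":0,"dy":0,"dz":0,"rx":0,"ry":0,"rz":0},
  {"dx":0,"dy":0,"dz":0,"rx":0,"ry":0,"rz":0},
  {"dx":0,"dy":0,"dz":0,"rx":0,"ry":0,"rz":0},
  {"dx":0,"dy":0,"dz":0,"rx":0,"ry":0,"rz":0},
])

```text
t: 11.75
tcp_pos: [0.5622, -0.247, 0.2153]
tool_rot: [0.583, 0.755, 0.236, 0.186]
force: [0.1, -0.0, -0.4]
finger_gap: 0.153
gripper_force: 60.4
```

```bash
python3 -c "
from prof import look
look({'scene':(-50,-60,-68,-75,-84,-87,-90,-93,-96,-100,-125,-130,-165),'wrist':(-60,-75,-130,-135,-140,-145,-150),'top':(-50,-60,-72,-120,-125,-130)})"
```

```text
[ 0.5622 -0.247   0.2153] [-0.5556 -0.1406  0.8195] F [ 0.15 -0.02 -0.43] along a -0.43
scene
-50 [189 188 189 128  38  40  39  39  39  41  38  37  38  40  40  40  38  38
  39  37  37  37  36  35  62 128 185 187 187]
-60 [189 189 187 141  62  40  39  40  40  39  40  40  40  39  40  39  40  39
  38  37  37  37  37  37  44 112 174 187 188]
-68 [189 189 188 122  53  39  39  39  41  42  42  43  40  40  41  40  40  39
  39  38  38  37  36  37  52 122 181 187 190]
-75 [190 188 178 133  60  40  41  40  42  40  41  40  39  39  40  39  39  39
  40  39  37  40  37  38  76 144 184 188 188]
-84 [188 189 190 190 189 171 158 132 106  74  66  74  64  58  64  64  61  57
  65  71  90 131 168 179 188 187 189 189 189]
-87 [189 189 189 188 190 189 180 166 166 137 138 152 137 143 150 146 143 129
 120 122 128 165 184 189 188 189 190 189 188]
-90 [189 189 189 189 188 188 183 170 190 184 176 195 190 192 192 191 187 178
 156 155 127 124 165 189 189 189 189 189 188]
-93 [190 190 188 189 188 186 175 192 217 222 219 215 212 210 210 207 204 199
 183 167 138 114 146 181 187 188 188 188 188]
-96 [190 189 190 188 1
[... 1513 characters left out ...]
  25  25  22  19  20  18  20  19  19
  19  15  17  25  41  69 108 141 163 172 175]
-60 [129 123 104  79  52  29  23  26  23  19  20  19  17  18  14  16  17  16
  20  16  18  21  41  74 110 142 163 173 175]
-72 [128 119 103  78  53  33  19  21  22  17  18  17  16  19  18  17  18  18
  15  16  17  23  46  81 117 149 165 173 175]
-120 [158 140 111  77  63  67  87 100 106 107 105 103 100  94  89  83  77  73
  69  66  60  52  55  72 102 132 157 169 175]
-125 [158 137 106  75  58  68  84  97  98  98  93  93  92  90  86  82  75  70
  67  62  55  47  47  64  95 129 153 167 173]
-130 [159 140 111  79  59  65  80  88  88  83  83  87  91  90  87  81  75  70
  65  58  50  43  44  64  96 128 153 167 173]
```

move_arm([
  {"dx":0.05,"dy":-0.012,"dz":-0.066,"rx":0,"ry":0,"rz":0},
  {"dx":0.044,"dy":0.011,"dz":-0.066,"rx":0,"ry":0,"rz":0},
  {"dx":0.044,"dy":0.011,"dz":-0.066,"rx":0,"ry":0,"rz":0},
  {"dx":0.044,"dy":0.011,"dz":-0.066,"rx":0,"ry":0,"rz":0},
  {"dx":0.044,"dy":0.011,"dz":-0.066,"rx":0,"ry":0,"rz":0},
  {"dx":0.044,"dy":0.011,"dz":-0.066,"rx":0,"ry":0,"rz":0},
  {"dx":0.044,"dy":0.011,"dz":-0.066,"rx":0,"ry":0,"rz":0},
  {"dx":0.044,"dy":0.011,"dz":-0.066,"rx":0,"ry":0,"rz":0},
  {"dx":0,"dy":0,"dz":0,"rx":0,"ry":0,"rz":0},
  {"dx":0,"dy":0,"dz":0,"rx":0,"ry":0,"rz":0},
])

```text
t: 13.15
tcp_pos: [0.5711, -0.2454, 0.2021]
tool_rot: [0.583, 0.755, 0.236, 0.186]
force: [-0.2, -0.3, -1.4]
finger_gap: 0.152
gripper_force: 60.4
```

```bash
python3 -c "
from prof import look
look({'scene':(-60,-72,-76,-79,-82,-85,-100,-110),'wrist':(-60,-130,-140),'top':(-60,-72,-110)})"
```

```text
[ 0.5711 -0.2454  0.2021] [-0.5556 -0.1407  0.8194] F [-0.18 -0.29 -1.38] along a -0.99
scene
-60 [189 190 185 134  58  42  40  42  41  41  42  41  41  39  40  40  39  41
  38  38  39  38  38  38  62 128 183 189 188]
-72 [190 190 182 137  53  39  40  41  40  43  42  40  41  40  40  41  41  40
  41  39  38  40  40  42  70 151 185 189 190]
-76 [189 190 182 126  70  47  40  43  42  40  40  42  42  41  40  39  41  39
  39  39  39  38  39  49  84 152 186 190 189]
-79 [190 190 188 165 126  72  43  43  41  40  40  43  40  41  40  41  41  40
  42  38  38  40  45  82 135 173 190 189 189]
-82 [189 190 190 189 172 117  91  67  56  46  44  42  40  43  43  40  41  38
  42  43  48  55  74 119 166 188 188 188 189]
-85 [190 190 189 189 182 156 134 117 108 107  99  87  81  71  79  75  70  70
  75  81  83  87 108 149 190 192 192 195 192]
-100 [238 238 238 236 222 208 141 156 171 182 186 188 185 180 167 135 127 128
 138 122 102 116 161 196 229 235 238 238 238]
-110 [238 226 167  65  46  51  76 146 173 183 187 189 186 173 133  70  71 114
 137 121  99  76  48  43  45 105 202 232 238]
wrist
-60 [172 173 177  51  10  12  16  18  17  15   9  17  15  14   8   5  13  14
  17  17  22  10  12  15  11 133 244 241 241]
-130 [174 177  77  31  34  34  36  36  14   9   8  14  12  15  15  14  21   3
  15  10  14  70  38  30  29  33  28 136 137]
-140 [173 176  99  25  36  32  32  36 106  86  70  54  29  14  10  16  29  51
  76  82 101  56  34  31  31  32  34 143 138]
top
-60 [129 121 104  79  50  31  21  18  17  15  22  22  19  18  20  20  19  16
  12  13  18  25  43  78 114 147 165 173 177]
-72 [130 123 110  89  60  33  25  21  16  17  20  22  22  22  23  20  14  19
  17  19  19  25  49  82 118 146 165 174 175]
-110 [162 145 116  83  61  63  77  93  94  91  84  83  87  81  75  73  70  68
  64  59  54  47  43  58  86 122 150 167 173]
```

move_arm([
  {"dx":-0.02,"dy":-0.005,"dz":-0.014,"rx":0,"ry":0,"rz":0},
  {"dx":0.044,"dy":0.011,"dz":-0.066,"rx":0,"ry":0,"rz":0},
  {"dx":0.044,"dy":0.011,"dz":-0.066,"rx":0,"ry":0,"rz":0},
  {"dx":0.044,"dy":0.011,"dz":-0.066,"rx":0,"ry":0,"rz":0},
  {"dx":0,"dy":0,"dz":0,"rx":0,"ry":0,"rz":0},
  {"dx":0,"dy":0,"dz":0,"rx":0,"ry":0,"rz":0},
  {"dx":0,"dy":0,"dz":0,"rx":0,"ry":0,"rz":0},
  {"dx":0,"dy":0,"dz":0,"rx":0,"ry":0,"rz":0},
  {"dx":0,"dy":0,"dz":0,"rx":0,"ry":0,"rz":0},
  {"dx":0,"dy":0,"dz":0,"rx":0,"ry":0,"rz":0},
])

```text
t: 14.55
tcp_pos: [0.5739, -0.2447, 0.1968]
tool_rot: [0.583, 0.755, 0.236, 0.186]
force: [-0.2, -0.9, -0.3]
finger_gap: 0.153
gripper_force: 60.4
```

move_arm([
  {"dx":0.044,"dy":0.011,"dz":-0.066,"rx":0,"ry":0,"rz":0},
  {"dx":0.044,"dy":0.011,"dz":-0.066,"rx":0,"ry":0,"rz":0},
  {"dx":0,"dy":0,"dz":0,"rx":0,"ry":0,"rz":0},
  {"dx":0,"dy":0,"dz":0,"rx":0,"ry":0,"rz":0},
  {"dx":0,"dy":0,"dz":0,"rx":0,"ry":0,"rz":0},
  {"dx":0,"dy":0,"dz":0,"rx":0,"ry":0,"rz":0},
  {"dx":0,"dy":0,"dz":0,"rx":0,"ry":0,"rz":0},
  {"dx":0,"dy":0,"dz":0,"rx":0,"ry":0,"rz":0},
  {"dx":0,"dy":0,"dz":0,"rx":0,"ry":0,"rz":0},
  {"dx":0,"dy":0,"dz":0,"rx":0,"ry":0,"rz":0},
])

```text
t: 15.8
tcp_pos: [0.5762, -0.2442, 0.1935]
tool_rot: [0.583, 0.755, 0.236, 0.186]
force: [2.6, 0.8, -2.7]
finger_gap: 0.157
gripper_force: 60.0
```

```bash
python3 -c "
from prof import look
look({'scene':(-60,-70,-100),'wrist':(-60,-140)});look({});
import cv2;from h import cams
cv2.imwrite('pics/s5.png',cv2.resize(cams.snapshot('scene')[230:330,150:250,::-1],(600,600),interpolation=2))
look({})"
```

```text
[ 0.5762 -0.2442  0.1935] [-0.5556 -0.1406  0.8194] F [ 2.55  0.75 -2.65] along a -3.7
scene
-60 [192 191 187 130  60  42  42  43  42  42  41  41  41  42  42  40  39  40
  39  38  39  39  36  36  66 134 188 189 189]
-70 [191 190 184 125  57  42  43  42  42  42  43  41  41  42  41  39  39  39
  42  42  40  39  39  35  74 144 188 188 190]
-100 [238 230 174  75  46  51  75 136 171 183 187 190 186 175 135  74  66 114
 139 125 103  79  54  47  49  99 194 232 239]
wrist
-60 [173 173 177  40   7  17  15  10  11  15  17   7   7  11  12  10   7  12
  16  14  14  15  18  13  11 142 242 242 242]
-140 [173 181 149  22  32  33  31  34  33  53  66  52  32  15  16  17  36  56
  68  33  31  35  35  38  31  23 136 140 138]
[ 0.5762 -0.2441  0.1935] [-0.5556 -0.1406  0.8194] F [ 2.69  0.41 -2.57] along a -3.66
[ 0.5762 -0.2442  0.1935] [-0.5557 -0.1406  0.8194] F [ 2.31  0.96 -1.86] along a -2.94
```

View pics/s5.png

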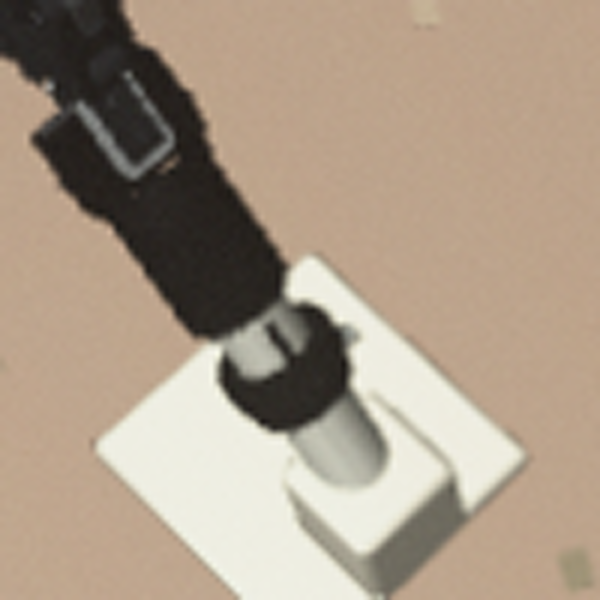

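The crop shows the collar over the peg end, in line, with a short bit of peg still visible between the rim (240,335) and the ring (285,370). I'll advance in small steps and watch the force.

move_arm([
  {"dx":0.044,"dy":0.011,"dz":-0.066,"rx":0,"ry":0,"rz":0},
  {"dx":0,"dy":0,"dz":0,"rx":0,"ry":0,"rz":0},
  {"dx":0,"dy":0,"dz":0,"rx":0,"ry":0,"rz":0},
  {"dx":0,"dy":0,"dz":0,"rx":0,"ry":0,"rz":0},
  {"dx":0,"dy":0,"dz":0,"rx":0,"ry":0,"rz":0},
  {"dx":0,"dy":0,"dz":0,"rx":0,"ry":0,"rz":0},
  {"dx":0,"dy":0,"dz":0,"rx":0,"ry":0,"rz":0},
  {"dx":0,"dy":0,"dz":0,"rx":0,"ry":0,"rz":0},
  {"dx":0,"dy":0,"dz":0,"rx":0,"ry":0,"rz":0},
  {"dx":0,"dy":0,"dz":0,"rx":0,"ry":0,"rz":0},
])

```text
t: 17.2
tcp_pos: [0.5773, -0.2439, 0.1919]
tool_rot: [0.583, 0.755, 0.236, 0.186]
force: [-0.1, -0.6, 1.3]
finger_gap: 0.153
gripper_force: 60.6
```

```bash
python3 -c "
from prof import look
look({})
from station import sensors
print(sensors.sense()['ft_torque'])"
```

```text
[ 0.5773 -0.2439  0.1919] [-0.5557 -0.1405  0.8194] F [-0.12 -0.64  1.28] along a 1.21
[-0.05848513  0.01500882 -0.07669488]
```

move_arm([
  {"dx":0.044,"dy":0.011,"dz":-0.066,"rx":0,"ry":0,"rz":0},
  {"dx":0,"dy":0,"dz":0,"rx":0,"ry":0,"rz":0},
  {"dx":0,"dy":0,"dz":0,"rx":0,"ry":0,"rz":0},
  {"dx":0,"dy":0,"dz":0,"rx":0,"ry":0,"rz":0},
  {"dx":0,"dy":0,"dz":0,"rx":0,"ry":0,"rz":0},
  {"dx":0,"dy":0,"dz":0,"rx":0,"ry":0,"rz":0},
  {"dx":0,"dy":0,"dz":0,"rx":0,"ry":0,"rz":0},
  {"dx":0,"dy":0,"dz":0,"rx":0,"ry":0,"rz":0},
  {"dx":0,"dy":0,"dz":0,"rx":0,"ry":0,"rz":0},
  {"dx":0,"dy":0,"dz":0,"rx":0,"ry":0,"rz":0},
])

```text
t: 18.45
tcp_pos: [0.5783, -0.2435, 0.1901]
tool_rot: [0.583, 0.755, 0.236, 0.185]
force: [4.5, -0.3, -1.7]
finger_gap: 0.153
gripper_force: 60.0
```

```bash
python3 -c "
from prof import look
look({'scene':(-60,-70,-95)})"
```

```text
[ 0.5783 -0.2435  0.1901] [-0.5555 -0.1407  0.8195] F [ 4.55 -0.25 -1.72] along a -3.9
scene
-60 [190 191 186 120  44  42  41  40  41  41  41  42  42  40  42  41  40  38
  39  41  40  40  38  40  69 139 184 189 189]
-70 [190 190 189 145  66  41  42  42  42  41  42  42  42  40  38  41  40  40
  41  40  40  39  40  39  69 141 186 189 191]
-95 [239 236 171  92  45  47  76 136 173 183 188 189 186 173 131  70  66 119
 137 124 102  80  54  44  54 110 202 236 238]
```

move_arm([
  {"dx":0.06,"dy":0.015,"dz":-0.054,"rx":0,"ry":0,"rz":0},
  {"dx":0,"dy":0,"dz":0,"rx":0,"ry":0,"rz":0},
  {"dx":0,"dy":0,"dz":0,"rx":0,"ry":0,"rz":0},
  {"dx":0,"dy":0,"dz":0,"rx":0,"ry":0,"rz":0},
  {"dx":0,"dy":0,"dz":0,"rx":0,"ry":0,"rz":0},
  {"dx":0,"dy":0,"dz":0,"rx":0,"ry":0,"rz":0},
  {"dx":0,"dy":0,"dz":0,"rx":0,"ry":0,"rz":0},
  {"dx":0,"dy":0,"dz":0,"rx":0,"ry":0,"rz":0},
  {"dx":0,"dy":0,"dz":0,"rx":0,"ry":0,"rz":0},
  {"dx":0,"dy":0,"dz":0,"rx":0,"ry":0,"rz":0},
])

```text
t: 19.75
tcp_pos: [0.5797, -0.2432, 0.1888]
tool_rot: [0.583, 0.755, 0.236, 0.185]
force: [-2.0, -1.2, 2.2]
finger_gap: 0.152
gripper_force: 60.8
```

```bash
python3 -c "
from prof import look
look({'scene':(-75,-78,-81,-84,-90,),'wrist':(-60,-130,-140,-145,-150)})"
```

```text
[ 0.5797 -0.2432  0.1888] [-0.5555 -0.1406  0.8196] F [-1.99 -1.16  2.23] along a 3.09
scene
-75 [192 192 181 135  68  45  42  41  42  41  41  41  42  41  41  40  41  41
  42  41  40  39  39  52 104 210 236 238 237]
-78 [212 214 213 198 127  47  42  40  42  44  43  42  43  41  40  40  38  40
  40  41  43  40  47  70 156 216 239 239 238]
-81 [235 237 237 238 207 166  93  55  50  43  44  43  42  42  41  40  40  41
  42  42  41  58  92 156 209 238 238 239 238]
-84 [238 239 239 237 227 210 120 101  87  70  63  59  52  48  46  44  46  50
  57  63  62  91 144 186 230 236 238 238 239]
-90 [238 237 227 151  82  49  76 139 171 182 188 187 187 165 155  68  68 115
 140 123 102  81  56  46  92 187 231 238 238]
wrist
-60 [173 174 176  49  16  19  19  18  16  15  11  21  19  12  11   9  12  17
  12  14  14   9  19  17  13 127 243 240 240]
-130 [173 176 115  23  31  34  34  19   6  13   7   9  12  12  11  14   6  12
  10  16  12  27  36  31  33  26 111 141 139]
-140 [172 175 232  42  30  29  35  30  32  28  25  25  21  18  11  16  30  23
  27  31  33  32  34  32  33  38 144 141 138]
-145 [172 198 250  68  28  37  39  33  35  29  26  35  31  26  29  24  39  31
  35  31  36  33  35  31  29  52 146 140 138]
-150 [171 220 247 113  26  32  30  34  30  33  33  27  37  32  33  29  31  30
  35  34  33  33  30  35  16  80 144 141 138]
```

move_arm([
  {"dx":0.044,"dy":0.011,"dz":-0.066,"rx":0,"ry":0,"rz":0},
  {"dx":0,"dy":0,"dz":0,"rx":0,"ry":0,"rz":0},
  {"dx":0,"dy":0,"dz":0,"rx":0,"ry":0,"rz":0},
  {"dx":0.044,"dy":0.011,"dz":-0.066,"rx":0,"ry":0,"rz":0},
  {"dx":0,"dy":0,"dz":0,"rx":0,"ry":0,"rz":0},
  {"dx":0,"dy":0,"dz":0,"rx":0,"ry":0,"rz":0},
  {"dx":0,"dy":0,"dz":0,"rx":0,"ry":0,"rz":0},
  {"dx":0,"dy":0,"dz":0,"rx":0,"ry":0,"rz":0},
  {"dx":0,"dy":0,"dz":0,"rx":0,"ry":0,"rz":0},
  {"dx":0,"dy":0,"dz":0,"rx":0,"ry":0,"rz":0},
])

```text
t: 21.1
tcp_pos: [0.5821, -0.2426, 0.1854]
tool_rot: [0.583, 0.755, 0.236, 0.185]
force: [1.8, 0.5, -2.9]
finger_gap: 0.154
gripper_force: 60.1
```

```bash
python3 -c "
from prof import look
look({'scene':(-75,-81,-84,-87,-90,-93,-100)})"
```

```text
[ 0.5821 -0.2426  0.1854] [-0.5555 -0.1408  0.8195] F [ 1.76  0.47 -2.92] along a -3.43
scene
-75 [227 225 225 165  53  44  42  43  44  42  42  42  41  42  41  40  42  41
  39  38  41  39  40  47  89 192 234 239 239]
-81 [239 239 238 234 168  86  45  46  45  42  43  42  42  42  41  42  40  40
  41  40  41  42  42  89 181 234 239 239 240]
-84 [238 239 235 189 115  54  66  91  91  72  66  58  58  50  49  41  43  49
  56  59  60  57  48  69 143 210 238 238 238]
-87 [239 236 197 122  57  46  80 145 150 145 134 138 111 108  85  55  60  90
 102 103  97  76  56  44  56 157 230 237 239]
-90 [238 227 167  66  46  49  77 146 173 181 189 184 175 168 132  71  69 109
 137 120 100  77  49  45  46 104 203 233 238]
-93 [238 235 140  56  45  43  81 134 164 183 187 191 188 178 142  79  57 110
 132 120  97  72  52  45  46  85 178 231 238]
-100 [239 222 142  51  45  46  46  43  60  64  88  86 106 110  87  48  48  62
  67  49  47  45  43  42  41  68 124 187 231]
```

The alternating ±3.5 N is strip drag, with its sign set by the arm's last settling motion. The remaining gap to the ring is about 13 mm, so I'll continue with smoother rows.

move_arm([
  {"dx":0.022,"dy":0.0056,"dz":-0.033,"rx":0,"ry":0,"rz":0},
  {"dx":0.022,"dy":0.0056,"dz":-0.033,"rx":0,"ry":0,"rz":0},
  {"dx":0.022,"dy":0.0056,"dz":-0.033,"rx":0,"ry":0,"rz":0},
  {"dx":0.022,"dy":0.0056,"dz":-0.033,"rx":0,"ry":0,"rz":0},
  {"dx":0.022,"dy":0.0056,"dz":-0.033,"rx":0,"ry":0,"rz":0},
  {"dx":0.022,"dy":0.0056,"dz":-0.033,"rx":0,"ry":0,"rz":0},
  {"dx":0.022,"dy":0.0056,"dz":-0.033,"rx":0,"ry":0,"rz":0},
  {"dx":0,"dy":0,"dz":0,"rx":0,"ry":0,"rz":0},
  {"dx":0,"dy":0,"dz":0,"rx":0,"ry":0,"rz":0},
  {"dx":0,"dy":0,"dz":0,"rx":0,"ry":0,"rz":0},
])

```text
t: 22.4
tcp_pos: [0.586, -0.2416, 0.1796]
tool_rot: [0.583, 0.755, 0.236, 0.185]
force: [0.8, -0.5, -1.1]
finger_gap: 0.154
gripper_force: 60.5
```

```bash
python3 -c "
from prof import look
look({'scene':(-75,-81,-84,-87,-90,-93,-96),'wrist':(-60,-130)})"
```

```text
[ 0.586  -0.2416  0.1796] [-0.5555 -0.1408  0.8195] F [ 0.79 -0.51 -1.09] along a -1.26
scene
-75 [238 238 228 155  59  44  44  42  42  43  44  41  42  41  41  40  42  41
  40  39  40  41  40  39  95 191 237 239 239]
-81 [239 236 174 101  44  42  45  46  43  45  43  44  43  41  41  41  40  41
  42  40  41  39  40  44  54 128 213 237 238]
-84 [239 227 159  52  45  45  55  71  82  74  64  48  46  49  49  44  44  53
  58  55  58  53  47  45  45  95 192 234 238]
-87 [237 222 138  58  46  48  61 101 129 147 128 123 109  98  92  52  60  94
 112 102  84  69  49  46  49  82 184 230 239]
-90 [237 226 127  51  45  45  52  73 109 148 157 175 156 165 119  74  67 112
 115  93  62  51  46  45  43  91 183 232 239]
-93 [239 222 142  53  45  45  45  43  62  62  87  86 105 110  86  48  50  63
  68  52  46  44  43  42  40  68 126 186 231]
-96 [239 230 161  65  45  46  46  45  45  44  46  48  46  50  48  45  45  44
  45  44  42  41  41  41  42  52 104 153 199]
wrist
-60 [172 171 174  51  16  10  18  16  16  12  14  16  16  15  13  12  12  12
  14  17  12   9  15  10  17 134 241 241 241]
-130 [170 176 250  40  30  33  32  16   9   9  19  14  13  14  13  13  11  10
   9  13  11  28  33  32  34  49 145 139 138]
```

move_arm([
  {"dx":0.022,"dy":0.0056,"dz":-0.033,"rx":0,"ry":0,"rz":0},
  {"dx":0.022,"dy":0.0056,"dz":-0.033,"rx":0,"ry":0,"rz":0},
  {"dx":0.022,"dy":0.0056,"dz":-0.033,"rx":0,"ry":0,"rz":0},
  {"dx":0.011,"dy":0.003,"dz":-0.016,"rx":0,"ry":0,"rz":0},
  {"dx":0.011,"dy":0.003,"dz":-0.016,"rx":0,"ry":0,"rz":0},
  {"dx":0.011,"dy":0.003,"dz":-0.016,"rx":0,"ry":0,"rz":0},
  {"dx":0,"dy":0,"dz":0,"rx":0,"ry":0,"rz":0},
  {"dx":0,"dy":0,"dz":0,"rx":0,"ry":0,"rz":0},
  {"dx":0,"dy":0,"dz":0,"rx":0,"ry":0,"rz":0},
  {"dx":0,"dy":0,"dz":0,"rx":0,"ry":0,"rz":0},
])

```text
t: 23.75
tcp_pos: [0.5884, -0.241, 0.176]
tool_rot: [0.583, 0.755, 0.236, 0.185]
force: [-0.7, -0.6, 0.2]
finger_gap: 0.152
gripper_force: 60.6
```

```bash
python3 -c "
from prof import look
look({'scene':(-84,-86,-88,-90,)})"
```

```text
[ 0.5884 -0.241   0.176 ] [-0.5556 -0.1407  0.8195] F [-0.71 -0.63  0.18] along a 0.64
scene
-84 [238 221 140  45  46  45  45  43  48  56  57  55  49  52  42  42  43  43
  43  42  42  43  44  45  47  88 186 233 239]
-86 [238 227 126  55  46  45  45  47  55  73  72  63  57  70  57  43  44  46
  46  44  44  45  44  44  45  87 175 231 237]
-88 [238 224 139  51  46  46  45  45  59  67  66  52  65  77  67  46  44  46
  49  45  45  45  41  42  43  71 138 201 232]
-90 [239 227 149  66  45  45  45  44  48  51  48  45  51  68  59  43  45  43
  45  45  43  44  42  41  39  52 109 155 210]
```

move_arm([
  {"dx":0.011,"dy":0.003,"dz":-0.016,"rx":0,"ry":0,"rz":0},
  {"dx":0.011,"dy":0.003,"dz":-0.016,"rx":0,"ry":0,"rz":0},
  {"dx":0.011,"dy":0.003,"dz":-0.016,"rx":0,"ry":0,"rz":0},
  {"dx":0,"dy":0,"dz":0,"rx":0,"ry":0,"rz":0},
  {"dx":0,"dy":0,"dz":0,"rx":0,"ry":0,"rz":0},
  {"dx":0,"dy":0,"dz":0,"rx":0,"ry":0,"rz":0},
  {"dx":0,"dy":0,"dz":0,"rx":0,"ry":0,"rz":0},
  {"dx":0,"dy":0,"dz":0,"rx":0,"ry":0,"rz":0},
  {"dx":0,"dy":0,"dz":0,"rx":0,"ry":0,"rz":0},
  {"dx":0,"dy":0,"dz":0,"rx":0,"ry":0,"rz":0},
])

```text
t: 25.05
tcp_pos: [0.5892, -0.2408, 0.1748]
tool_rot: [0.583, 0.755, 0.236, 0.185]
force: [-0.8, -1.4, -0.2]
finger_gap: 0.149
gripper_force: 60.6
```

```bash
python3 -c "
from prof import look
look({})"
```

```text
[ 0.5892 -0.2408  0.1748] [-0.5555 -0.1407  0.8195] F [-0.79 -1.44 -0.24] along a 0.44
```

move_arm([
  {"dx":0.011,"dy":0.003,"dz":-0.016,"rx":0,"ry":0,"rz":0},
  {"dx":0.011,"dy":0.003,"dz":-0.016,"rx":0,"ry":0,"rz":0},
  {"dx":0,"dy":0,"dz":0,"rx":0,"ry":0,"rz":0},
  {"dx":0,"dy":0,"dz":0,"rx":0,"ry":0,"rz":0},
  {"dx":0,"dy":0,"dz":0,"rx":0,"ry":0,"rz":0},
  {"dx":0,"dy":0,"dz":0,"rx":0,"ry":0,"rz":0},
  {"dx":0,"dy":0,"dz":0,"rx":0,"ry":0,"rz":0},
  {"dx":0,"dy":0,"dz":0,"rx":0,"ry":0,"rz":0},
  {"dx":0,"dy":0,"dz":0,"rx":0,"ry":0,"rz":0},
  {"dx":0,"dy":0,"dz":0,"rx":0,"ry":0,"rz":0},
])

```text
t: 26.3
tcp_pos: [0.5897, -0.2406, 0.174]
tool_rot: [0.583, 0.755, 0.236, 0.185]
force: [-1.1, -0.6, 0.1]
finger_gap: 0.153
gripper_force: 60.7
```

```bash
python3 -c "
from prof import look
look({'scene':(-86,-88,-90)})"
```

```text
[ 0.5897 -0.2406  0.174 ] [-0.5556 -0.1407  0.8195] F [-1.13 -0.64  0.13] along a 0.82
scene
-86 [238 223 142  50  45  44  44  44  45  45  43  44  44  45  44  43  43  42
  41  41  44  44  45  43  42  70 129 191 231]
-88 [238 230 149  65  45  44  46  47  47  45  45  45  44  46  44  44  44  43
  45  43  45  44  44  43  43  54 108 154 207]
-90 [239 229 173  68  44  45  46  47  46  45  46  46  46  46  45  45  44  44
  48  45  44  44  42  42  44  60 110 154 197]
```

Visually the gap has closed. Next, 1 mm steps.

move_arm([
  {"dx":0.011,"dy":0.003,"dz":-0.016,"rx":0,"ry":0,"rz":0},
  {"dx":0.011,"dy":0.003,"dz":-0.016,"rx":0,"ry":0,"rz":0},
  {"dx":0,"dy":0,"dz":0,"rx":0,"ry":0,"rz":0},
  {"dx":0,"dy":0,"dz":0,"rx":0,"ry":0,"rz":0},
  {"dx":0,"dy":0,"dz":0,"rx":0,"ry":0,"rz":0},
  {"dx":0,"dy":0,"dz":0,"rx":0,"ry":0,"rz":0},
  {"dx":0,"dy":0,"dz":0,"rx":0,"ry":0,"rz":0},
  {"dx":0,"dy":0,"dz":0,"rx":0,"ry":0,"rz":0},
  {"dx":0,"dy":0,"dz":0,"rx":0,"ry":0,"rz":0},
  {"dx":0,"dy":0,"dz":0,"rx":0,"ry":0,"rz":0},
])

```text
t: 27.6
tcp_pos: [0.5903, -0.2405, 0.1732]
tool_rot: [0.583, 0.755, 0.236, 0.185]
force: [-1.2, -0.2, -0.4]
finger_gap: 0.154
gripper_force: 60.7
```

```bash
python3 -c "
from prof import look
look({})"
```

```text
[ 0.5903 -0.2405  0.1732] [-0.5556 -0.1406  0.8195] F [-1.24 -0.22 -0.38] along a 0.41
```

move_arm([
  {"dx":0.011,"dy":0.003,"dz":-0.016,"rx":0,"ry":0,"rz":0},
  {"dx":0.011,"dy":0.003,"dz":-0.016,"rx":0,"ry":0,"rz":0},
  {"dx":0,"dy":0,"dz":0,"rx":0,"ry":0,"rz":0},
  {"dx":0,"dy":0,"dz":0,"rx":0,"ry":0,"rz":0},
  {"dx":0,"dy":0,"dz":0,"rx":0,"ry":0,"rz":0},
  {"dx":0,"dy":0,"dz":0,"rx":0,"ry":0,"rz":0},
  {"dx":0,"dy":0,"dz":0,"rx":0,"ry":0,"rz":0},
  {"dx":0,"dy":0,"dz":0,"rx":0,"ry":0,"rz":0},
  {"dx":0,"dy":0,"dz":0,"rx":0,"ry":0,"rz":0},
  {"dx":0,"dy":0,"dz":0,"rx":0,"ry":0,"rz":0},
])

```text
t: 28.85
tcp_pos: [0.5908, -0.2404, 0.1724]
tool_rot: [0.583, 0.755, 0.236, 0.186]
force: [-1.7, -1.0, 0.1]
finger_gap: 0.149
gripper_force: 60.7
```

```bash
python3 -c "
from prof import look
look({})"
```

```text
[ 0.5908 -0.2404  0.1724] [-0.5556 -0.1406  0.8195] F [-1.73 -1.02  0.13] along a 1.21
```

move_arm([
  {"dx":0.011,"dy":0.003,"dz":-0.016,"rx":0,"ry":0,"rz":0},
  {"dx":0.011,"dy":0.003,"dz":-0.016,"rx":0,"ry":0,"rz":0},
  {"dx":0,"dy":0,"dz":0,"rx":0,"ry":0,"rz":0},
  {"dx":0,"dy":0,"dz":0,"rx":0,"ry":0,"rz":0},
  {"dx":0,"dy":0,"dz":0,"rx":0,"ry":0,"rz":0},
  {"dx":0,"dy":0,"dz":0,"rx":0,"ry":0,"rz":0},
  {"dx":0,"dy":0,"dz":0,"rx":0,"ry":0,"rz":0},
  {"dx":0,"dy":0,"dz":0,"rx":0,"ry":0,"rz":0},
  {"dx":0,"dy":0,"dz":0,"rx":0,"ry":0,"rz":0},
  {"dx":0,"dy":0,"dz":0,"rx":0,"ry":0,"rz":0},
])

```text
t: 30.1
tcp_pos: [0.5914, -0.2403, 0.1717]
tool_rot: [0.583, 0.755, 0.236, 0.186]
force: [-5.0, -0.9, 3.5]
finger_gap: 0.15
gripper_force: 61.1
```

```bash
python3 -c "
from prof import look
look({})"
```

```text
[ 0.5914 -0.2403  0.1717] [-0.5557 -0.1405  0.8194] F [-5.05 -0.88  3.47] along a 5.77
```

Contact felt: axial force rose from about 1 N to 5.8 N. I'll add a bit more towards 10 N.

move_arm([
  {"dx":0.007,"dy":0.002,"dz":-0.01,"rx":0,"ry":0,"rz":0},
  {"dx":0.007,"dy":0.002,"dz":-0.01,"rx":0,"ry":0,"rz":0},
  {"dx":0,"dy":0,"dz":0,"rx":0,"ry":0,"rz":0},
  {"dx":0,"dy":0,"dz":0,"rx":0,"ry":0,"rz":0},
  {"dx":0,"dy":0,"dz":0,"rx":0,"ry":0,"rz":0},
  {"dx":0,"dy":0,"dz":0,"rx":0,"ry":0,"rz":0},
  {"dx":0,"dy":0,"dz":0,"rx":0,"ry":0,"rz":0},
  {"dx":0,"dy":0,"dz":0,"rx":0,"ry":0,"rz":0},
  {"dx":0,"dy":0,"dz":0,"rx":0,"ry":0,"rz":0},
  {"dx":0,"dy":0,"dz":0,"rx":0,"ry":0,"rz":0},
])

```text
t: 31.35
tcp_pos: [0.5917, -0.2402, 0.1713]
tool_rot: [0.583, 0.755, 0.236, 0.186]
force: [-6.0, -1.5, 3.7]
finger_gap: 0.151
gripper_force: 61.4
```

```bash
python3 -c "
from prof import look
look({'scene':(-60,-90,-95),'wrist':(-60,-130)})"
```

```text
[ 0.5917 -0.2402  0.1713] [-0.5557 -0.1405  0.8195] F [-6.02 -1.47  3.66] along a 6.55
scene
-60 [237 237 229 157  65  41  41  43  43  42  42  43  41  41  41  42  40  40
  41  39  39  40  40  39  87 178 237 239 239]
-90 [239 235 201 102  45  44  45  46  46  45  45  45  46  46  44  45  46  43
  44  44  44  42  40  41  49  85 130 156 182]
-95 [239 239 232 182  74  45  45  46  47  46  45  45  46  45  44  44  43  44
  45  44  42  42  40  51 101 189 222 232 235]
wrist
-60 [172 171 175  61  15  17  10  15  19  18   9   0  13  14  11  17  14  16
  18  17   4  16   9  11  16 122 242 240 241]
-130 [171 211 244 187  13  19  39  23   9  10   9  13  14  18  15  11  20  17
   6   9  12  26  34  24   8 105 142 141 138]
```

move_arm([
  {"dx":0,"dy":0,"dz":-0.015,"rx":0,"ry":0,"rz":0},
  {"dx":0,"dy":0,"dz":-0.015,"rx":0,"ry":0,"rz":0},
  {"dx":0,"dy":0,"dz":0,"rx":0,"ry":0,"rz":0},
  {"dx":0,"dy":0,"dz":0,"rx":0,"ry":0,"rz":0},
  {"dx":0,"dy":0,"dz":0,"rx":0,"ry":0,"rz":0},
  {"dx":0,"dy":0,"dz":0,"rx":0,"ry":0,"rz":0},
  {"dx":0,"dy":0,"dz":0,"rx":0,"ry":0,"rz":0},
  {"dx":0,"dy":0,"dz":0,"rx":0,"ry":0,"rz":0},
  {"dx":0,"dy":0,"dz":0,"rx":0,"ry":0,"rz":0},
  {"dx":0,"dy":0,"dz":0,"rx":0,"ry":0,"rz":0},
])

```text
t: 32.7
tcp_pos: [0.5918, -0.2402, 0.1709]
tool_rot: [0.583, 0.755, 0.236, 0.186]
force: [-6.5, -1.9, 6.2]
finger_gap: 0.153
gripper_force: 61.9
```

```bash
python3 -c "
from prof import look
look({})"
```

```text
[ 0.5918 -0.2402  0.1709] [-0.5562 -0.1405  0.8191] F [-6.48 -1.86  6.22] along a 8.96
```

Firm at about 9 N. Now releasing.

move_arm([
  {"dx":0,"dy":0,"dz":0,"rx":0,"ry":0,"rz":0},
  {"dx":0,"dy":0,"dz":0,"rx":0,"ry":0,"rz":0},
  {"dx":0,"dy":0,"dz":0,"rx":0,"ry":0,"rz":0},
  {"dx":0,"dy":0,"dz":0,"rx":0,"ry":0,"rz":0},
  {"dx":0,"dy":0,"dz":0,"rx":0,"ry":0,"rz":0},
  {"dx":0,"dy":0,"dz":0,"rx":0,"ry":0,"rz":0},
  {"dx":0,"dy":0,"dz":0,"rx":0,"ry":0,"rz":0},
  {"dx":0,"dy":0,"dz":0,"rx":0,"ry":0,"rz":0},
  {"dx":0,"dy":0,"dz":0,"rx":0,"ry":0,"rz":0},
  {"dx":0,"dy":0,"dz":0,"rx":0,"ry":0,"rz":0},
], claw=70)

```text
t: 33.95
tcp_pos: [0.5917, -0.2401, 0.1704]
tool_rot: [0.583, 0.755, 0.236, 0.186]
force: [-0.1, -0.7, 0.3]
finger_gap: 0.7
gripper_force: 0.0
```

move_arm([
  {"dx":-0.11,"dy":-0.028,"dz":0.164,"rx":0,"ry":0,"rz":0},
  {"dx":-0.22,"dy":-0.056,"dz":0.328,"rx":0,"ry":0,"rz":0},
  {"dx":-0.22,"dy":-0.056,"dz":0.328,"rx":0,"ry":0,"rz":0},
  {"dx":-0.22,"dy":-0.056,"dz":0.328,"rx":0,"ry":0,"rz":0},
  {"dx":-0.22,"dy":-0.056,"dz":0.328,"rx":0,"ry":0,"rz":0},
  {"dx":-0.22,"dy":-0.056,"dz":0.328,"rx":0,"ry":0,"rz":0},
  {"dx":-0.22,"dy":-0.056,"dz":0.328,"rx":0,"ry":0,"rz":0},
  {"dx":-0.22,"dy":-0.056,"dz":0.328,"rx":0,"ry":0,"rz":0},
  {"dx":0,"dy":0,"dz":0,"rx":0,"ry":0,"rz":0},
  {"dx":0,"dy":0,"dz":0,"rx":0,"ry":0,"rz":0},
])

```text
t: 35.2
tcp_pos: [0.5504, -0.2506, 0.2318]
tool_rot: [0.583, 0.755, 0.236, 0.185]
force: [-0.5, 0.2, 0.2]
finger_gap: 0.699
gripper_force: 0.0
```

```bash
python3 -c "
from prof import look
look({})
import cv2;from h import cams,np
a=cv2.resize(cams.snapshot('scene')[230:330,150:250,::-1],(400,400),interpolation=2)
b=cv2.resize(cams.snapshot('wrist')[:,:,::-1],(400,300))
cv2.imwrite('pics/s9.png',np.hstack([a,np.vstack([b,np.zeros((100,400,3),np.uint8)])]))"
```

```text
[ 0.5504 -0.2506  0.2318] [-0.5555 -0.1407  0.8195] F [-0.54  0.16  0.2 ] along a 0.44
```

View pics/s9.png

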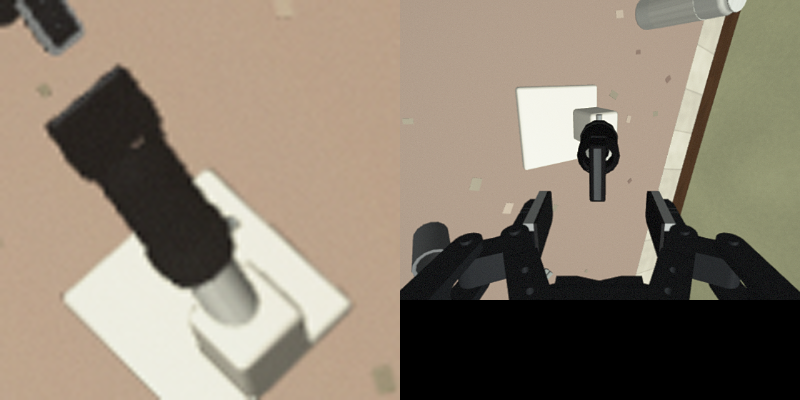

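The nozzle hangs in line on the thick peg, mouth outwards. Its collar meets the ring at about (195,265) in the crop with no gap, and the gripper is clear.

```bash
python3 -c "
from station import order
print(order.sign_off())"
```

```text
the job is handed in; nothing more can be done
None
```

The black nozzle hangs by its collar on the dock's thick peg, pressed onto the stop ring to a measured 9 N (0.9 kg), then released with no visible gap; the job is handed in at about 35 s, no verdict was returned, and I did not re-check the other items afterwards.

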